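# Fit the pressure plate to the line tensioner

### The arm

A 6-joint arm with a two-finger parallel gripper is mounted at the origin on the work surface. World frame = base frame: x ahead of the robot, y to its left, z up, the work surface at z = 0. Lengths are in mm, angles in rad, forces in N, time in s.
With the tool pointing down it reaches from about 350 to 950 mm from the base axis. Payload 17.4 kg.
Tool frame: the origin (TCP) lies midway between the tips of the shut fingers; the grasp point (between the pads) lies 19 mm behind it; z points along the fingers, y is the line along which they close (so a half turn about z gives the same grasp; the last joint's range is limited). The gripper opens to 93 mm and grips with 3 to 60 N. Pads are 15 mm wide; open, the fingers measure 128 mm over their backs; the gripper's body (75 mm by 188 mm) begins 65 mm behind the grasp point.
Start: joints at [-0.038, 0.116, 1.442, -0, 1.584, -0.038], TCP at [675.005, -0.009, 218.646] pointing down, gripper open.
Joint ranges: [-2.83, 2.83], [-0.83, 2.19], [0.07, 2.5], [-1.14, 4.28], [0.01, 3], [-2.97, 2.97]. Speed limits (rad/s): [1.89, 1.89, 2.22, 3.14, 3.14, 3.14].

### API

Orientations are given as a unit quaternion [x, y, z, w].
In Python, from plant import bot, telemetry, optics, job gives the robot as it stands. The module is installed in compiled form; this text tells all that it offers. Calls block until the motion is done:
- bot.goto(position, orientation): joint-space move of the TCP to a pose.
- bot.move_l(position, rot=None, speed=150): straight line of the TCP; rot=None keeps the orientation; speed is the mean speed in mm/s.
- bot.move_joints(angles): joint-space move.
- bot.set_gripper(opening, newtons=None): finger opening in mm; newtons is the grip in N (None keeps the last); returns when the fingers have stopped.
- bot.dwell(seconds).
- bot.ik(position, orientation): joint angles nearest the present ones, or None.
- telemetry.get_obs(): the state.
- optics.read_camera(name): name is "scene" or "side" or "wrist"; returns the picture (384x512x3 uint8, blue, green, red); there is no depth.
- optics.camera_params(name): a dict with "intrinsics" (3x3 intrinsics, pixels), "eye" and "orientation" of the camera in the world. Camera axes: x right, y up, looking along -z (the intrinsics and any distortion apply to the point x, -y, -z); pixel columns grow to the right and rows downward; lengths in mm; the calibration is good to about 2 mm. The wrist camera is an equidistant fisheye: a pixel r from the principal point sees the ray r / f radians off the axis. A picture is of the moment at which its call begins: read the wrist's pose just before it. camera_params takes no time and is no camera call; for the wrist camera it gives the pose at the moment of the call.
A pose or a line that the arm cannot do raises bot.IKError and nothing moves.
- job.finish_job(): hands the job in; it is judged then, once.
The state is a dict: "t": time; "joints": joint angles; "qvel": joint speeds; "joint_torque": joint torques, N m; "tcp_pos": TCP position; "tool_rot": TCP orientation; "contact_force": force on the tool from outside, world axes, zero at the start; "ft_torque": the same for the moment, N m; "gripper_width": finger opening in mm; "gripper_force": force on a finger pad.
Only numpy, scipy, OpenCV 4.12 (cv2) and the standard library are available. Lean on these libraries where they do the work, as an engineer would, in place of code of your own. Each camera call takes 0.05 s, during which the arm holds its last target. There are 200 camera calls.

### The job

Get the line tensioner ready for the next reel. The loose thin aluminium plate is too thin to pick up where it lies on the plywood riser: slide it along the riser until its end hangs well over the riser's front edge, pinch it there, and lay it flat and straight along the tensioner's narrow sloping bed with its lower end against the lip, then let go of it. Then turn the tension selector to its fourth click from zero without running on to the fifth; do not drop the plate on the table, and leave the other things standing where they are.

Things in the scene. Friction and masses are not known exactly. Their poses are not given: they have to be found in the camera images.
- plate_centre (a point): Centre (half-way up) of the loose bare aluminium plate: 100 long (x), 50 wide (y), 3 mm thick (z up), 45 g, no holes, ends alike, flat on the riser. Friction about 0.6. With its end 30 to 40 mm over the edge it stays put and can be pinched across its 50 mm width.
- riser_edge (a point): Middle of the top front edge of the fixed plywood riser, a rimless deck 60 mm above the table. x runs level from the edge into the deck (robot on the -x side), y along the edge, z up. Deck: x 0 to 200, y -135 to 135 mm. In front is free space down to the table, but for a bobbin; the legs are set back 15 mm.
- bed_seat (a point): Where the plate's centre must rest on the line tensioner, a fixed grey panel sloping 25 degrees, low side to the robot. x up the slope, y across, z square off it. The bed, a dark bar 34 wide, 112 mm long along x, centred here, has its top 1.5 mm below this point and 22 mm above the panel: fingers fit beside it. A steel line guide 73 mm tall stands on the panel at x = 85, y = -55 mm.
- bed_lip (a point): Middle of the bed's low end, at the level of the bed's top, on the face of the lip that the plate's lower end must meet (x = -50 mm from the seat). The lip is 34 mm wide, 6 thick, 9 mm high above the bed. Axes as bed_seat.
- selector_grip (a point): Grip point of the tension selector, on its axis, 32 mm above the sloping panel: middle of a black bar grip 44 long (x; white line on the +x half, which points roughly up the slope), 12 wide (y), reaching 12 mm above and below this point (z, square off the panel). Below it is a disc of radius 22, its top 18 mm below this point. The frame turns with the knob.
- selector (a joint): Selector angle, rad: 0 at zero (by the end stop), growing clockwise as seen looking at the panel; clicks every 0.35 (4th at 1.40, last the 6th at 2.10); a spring of up to 0.06 N m pulls it into the nearest click. Seven black ticks mark zero (thicker) and clicks 1 to 6. At the 2nd click the bar points straight up the slope. It starts at zero, 1 or 2.
- spool: Bystander: black line spool, radius 27, 34 mm high, standing flat on the riser's deck beside the plate; origin under its centre.
- jar: Bystander: small jar, radius 20, 45 mm high, on the riser's deck on the plate's other side; origin under its centre.
- bobbin: Bystander: white bobbin, radius 20, 24 mm high, on the table in front of the riser; origin under its centre.
- sinker: Bystander: lead-grey conical sinker, radius 19, 44 mm high, on the table in front of the tensioner; origin under its centre.
- driver: Bystander: screwdriver 170 mm long lying on the table between riser and tensioner; origin under its middle.
- bigspool: Bystander: large grey spool, radius 60, 50 mm high, on the table at the left; origin under its centre.
- oil: Bystander: slim white oil bottle, radius 18, 110 mm high, on the table between and behind riser and tensioner; origin under its centre.
Mind the look-alikes: they are no part of the job. Of the things shaped like the part that bears plate_centre, the aluminium one is meant.

How it is judged:
By the outcome, as a careful person would: the job done as asked, in the order asked, and still so for the second after the job is handed in, with the robot touching nothing.
It also fails if it takes over 67 s, if anything falls off the work surface, if the arm or the gripper's body presses on something with over 40 N, if the wrist force passes 120 N, or if a joint passes its speed limit or range.

## Working session

There is one attempt and no reset: what is moved stays moved. The work goes in short steps, each a Python script; the robot and the scene stay as the last script left them, time stands still between calls to the robot, and variables do not carry over. Pictures are saved under pics/ and viewed, at most 12 in all, crops included, and the job is handed in when it is done.

```bash
mkdir -p pics
python3 - <<'E'
from plant import bot, telemetry, optics, job
import cv2,numpy as np
for n in ["scene","side","wrist"]:
    p=optics.camera_params(n); im=optics.read_camera(n)
    cv2.imwrite(f"pics/{n}0.png",im)
    print(n,{k:np.round(v,3).tolist() if not isinstance(v,str) else v for k,v in p.items()})
    globals()[n]=im
cv2.imwrite("pics/sc2.png",cv2.resize(scene,(800,600),interpolation=cv2.INTER_CUBIC))
cv2.imwrite("pics/si2.png",cv2.resize(side,(800,600),interpolation=cv2.INTER_CUBIC))
print(telemetry.get_obs())
E
```

```text
scene {'intrinsics': [[419.716, 0.0, 256.059], [0.0, 419.716, 191.592], [0.0, 0.0, 1.0]], 'eye': [1263.396, -332.936, 993.918], 'orientation': [0.324, 0.191, 0.479, 0.793]}
side {'intrinsics': [[455.857, 0.0, 268.683], [0.0, 455.857, 192.883], [0.0, 0.0, 1.0]], 'eye': [-65.251, -763.241, 723.105], 'orientation': [0.473, -0.15, -0.259, 0.829]}
wrist {'intrinsics': [[297.319, 0.0, 257.789], [0.0, 297.319, 197.366], [0.0, 0.0, 1.0]], 'eye': [675.042, 71.784, 384.759], 'orientation': [-0.133, 0.001, -0.0, 0.991]}
{'t': 0.15, 'joints': array([-3.78190033e-02,  1.16348854e-01,  1.44210745e+00,  3.54606661e-06,
        1.58396242e+00, -3.78090550e-02]), 'qvel': array([-0.0009299 , -0.00221402, -0.00055956, -0.00176866, -0.00155153,
       -0.00088587]), 'joint_torque': array([ 1.36530605e-03, -7.21765566e+01, -6.22949553e+01,  7.80155347e-02,
        2.25470052e-02,  2.06686866e-05]), 'tcp_pos': array([ 6.74854417e+02, -1.51765857e-02,  2.18095641e+02]), 'tool_rot': array([ 7.07110222e-01,  7.07103220e-01, -2.79509649e-04, -3.04097759e-04]), 'contact_force': array([ 0.7168164 , -0.11603821,  0.1601723 ]), 'ft_torque': array([-0.01933913,  0.03523175, -0.01773661]), 'gripper_force': 0.0, 'gripper_width': 93.0785459139187}
```

View pics/sc2.png

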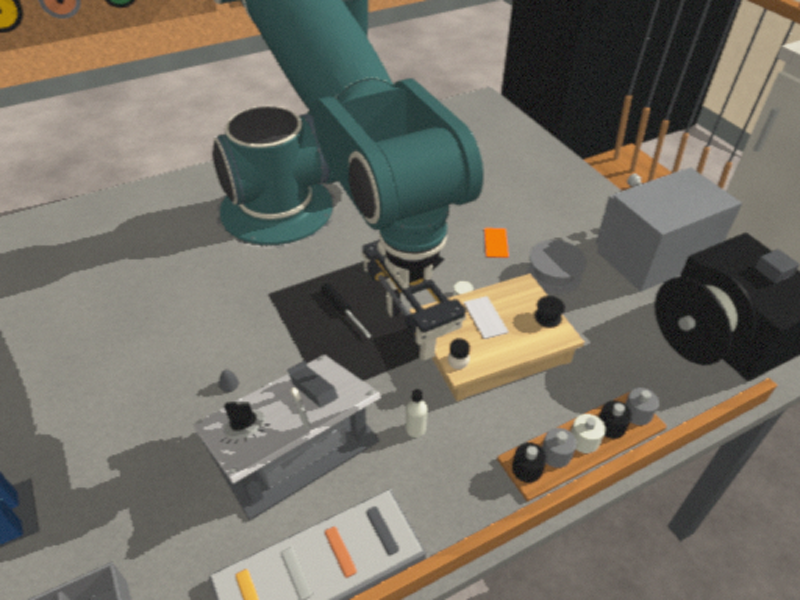

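View pics/si2.png

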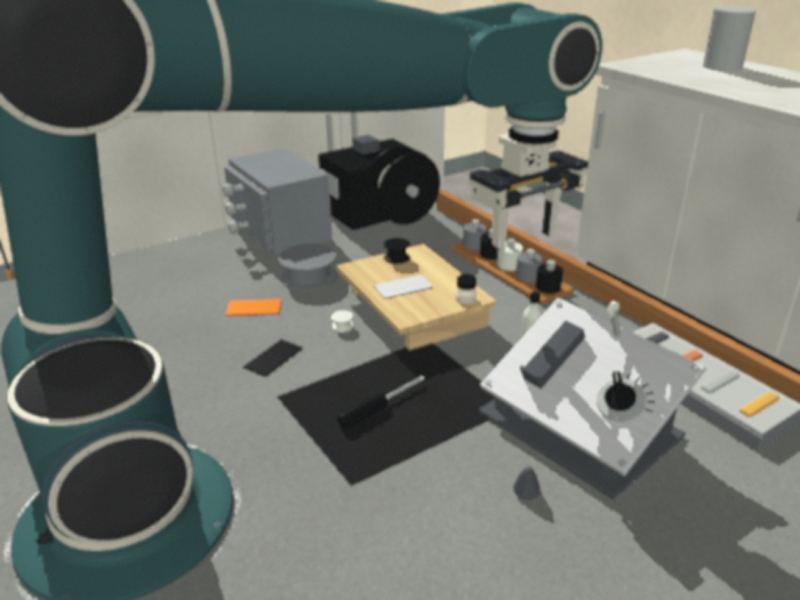

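View pics/wrist0.png

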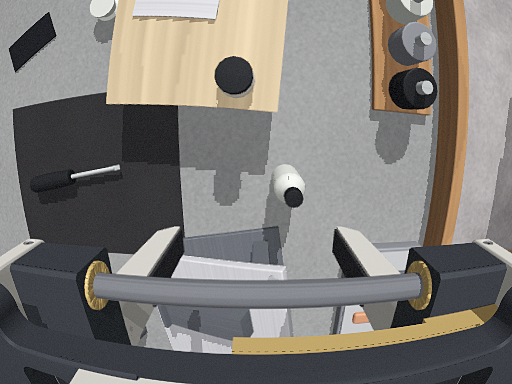

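Meant plate: the bright aluminium one on the riser, at scene (486,317) and side (403,286). The look-alikes are an orange plate on the table at scene (497,242) and a dark plate on the table at side (272,357). The bed is at side (553,352) and the selector at side (620,397).

```bash
cat > h.py <<'E'
from plant import bot, telemetry, optics, job
import cv2,numpy as np
from scipy.spatial.transform import Rotation as R
def rays(p,px,fish=False):
    px=np.atleast_2d(np.asarray(px,float)); K=p['intrinsics']
    u=(px-[K[0][2],K[1][2]])/K[0][0]
    if fish:
        r=np.linalg.norm(u,axis=1,keepdims=True)+1e-12; d=np.c_[u/r*np.sin(r),np.cos(r)]
    else: d=np.c_[u,np.ones(len(u))]
    d=d*[1,-1,-1]
    return np.array(p['eye']),R.from_quat(p['orientation']).apply(d)
def plane(p,px,n,d,fish=False):   # n.x=d
    e,v=rays(p,px,fish); n=np.array(n,float)
    return e+v*((d-n@e)/(v@n))[:,None]
def tri(obs):  # list of (p,px,fish) -> point, residual
    A=np.zeros((3,3));b=np.zeros(3);L=[]
    for p,px,f in obs:
        e,v=rays(p,px,f);v=v[0]/np.linalg.norm(v[0]);M=np.eye(3)-np.outer(v,v);A+=M;b+=M@e;L.append((e,M))
    x=np.linalg.solve(A,b);return x,max(np.linalg.norm(M@(x-e)) for e,M in L)
def frame(R_): return R.from_matrix(R_).as_quat()
def tool(closing,down=(0,0,-1)):  # quat with z=down, y=closing
    z=np.array(down,float);z/=np.linalg.norm(z);y=np.array(closing,float);y-=z*(y@z);y/=np.linalg.norm(y)
    return R.from_matrix(np.c_[np.cross(y,z),y,z]).as_quat()
def st(t=''):
    o=telemetry.get_obs();print(t,round(o['t'],2),np.round(o['tcp_pos'],1),np.round(R.from_quat(o['tool_rot']).as_matrix()[:,1:].T,3).tolist(),'F',np.round(o['contact_force'],1),'w',round(o['gripper_width'],1),round(o['gripper_force'],1),'q',np.round(o['joints'],2));return o
def shot(n,name):
    p=optics.camera_params(n);im=optics.read_camera(n);cv2.imwrite(f'pics/{name}.png',im)
    import pickle;pickle.dump((p,im),open(f'pics/{name}.pkl','wb'));return p,im
E
python3 - <<'E'
from h import *
s=512/800
sc=optics.camera_params('scene');si=optics.camera_params('side');w=optics.camera_params('wrist')
Z=[0,0,1]
print('riser sc',plane(sc,np.array([(537,278),(585,342),(453,393)])*s,Z,60).round())
print('riser si',plane(si,np.array([(338,265),(424,245),(492,298),(405,330)])*s,Z,60).round())
print('riser w',plane(w,[(107,104),(278,111),(113,5)],Z,60,True).round())
print('plate',plane(sc,np.array([(486,317)])*s,Z,63).round(),plane(si,np.array([(403,286)])*s,Z,63).round())
for n,a,b in [('bedTopEnd?',(300,364),(575,325)),('knob',(240,413),(620,392)),('guide',(296,392),(612,308)),('panelLR',(197,425),(487,385)),]:
    print(n,tri([(sc,np.array(a)*s,0),(si,np.array(b)*s,0)]))
print('panel corners sc',[tri([(sc,np.array(a)*s,0),(si,np.array(b)*s,0)]) for a,b in [((380,398),(560,300)),((236,475),(700,372)),((197,425),(622,470)),((322,358),(484,385))]])
E
```

```text
riser sc [[541. 375.  60.]
 [723. 352.  60.]
 [709.  72.  60.]]
riser si [[526. 368.  60.]
 [721. 345.  60.]
 [697.  92.  60.]
 [503.  93.  60.]]
riser w [[497.  97.  60.]
 [696.  80.  60.]
 [501. 222.  60.]]
plate [[586. 220.  63.]] [[583. 218.  63.]]
bedTopEnd? (array([ 619.11691364, -169.82747785,  171.73904654]), np.float64(7.270269962333738))
knob (array([ 616.69483581, -274.42866572,  112.45398181]), np.float64(1.4000843037895876))
guide (array([ 675.24305747, -193.03604633,  188.5367194 ]), np.float64(1.1965766787764942))
panelLR (array([ 511.33684154, -257.53374908,   90.7940563 ]), np.float64(104.43711387829917))
panel corners sc [(array([704.6194962 , -66.62862534, 129.9412623 ]), np.float64(0.3563892391343578)), (array([ 729.32964106, -316.70991064,  126.9042566 ]), np.float64(3.432101844438846)), (array([ 559.60788945, -341.37724043,   49.38795033]), np.float64(0.6987576230730292)), (array([524.20414617, -96.65703521,  51.45970631]), np.float64(0.6117135507743077))]
```

Run:
```python
from h import *
q0=tool((1,0,0))
bot.goto([585,110,219],q0); p,im=shot('wrist','w1')
bot.goto([600,-330,290],q0); p2,im2=shot('wrist','w2'); st()
cv2.imwrite('pics/w1b.png',cv2.resize(im,(800,600),interpolation=cv2.INTER_CUBIC))
cv2.imwrite('pics/w2b.png',cv2.resize(im2,(800,600),interpolation=cv2.INTER_CUBIC))
```

```text
2.51 [ 600.4 -328.9  289.9] [[1.0, 0.001, -0.0], [-0.0, 0.0, -1.0]] F [ 0.1 -0.2 -0.4] w 93.1 0.0 q [-0.54  0.13  1.31  0.    1.7  -0.54]
```

View pics/w1b.png

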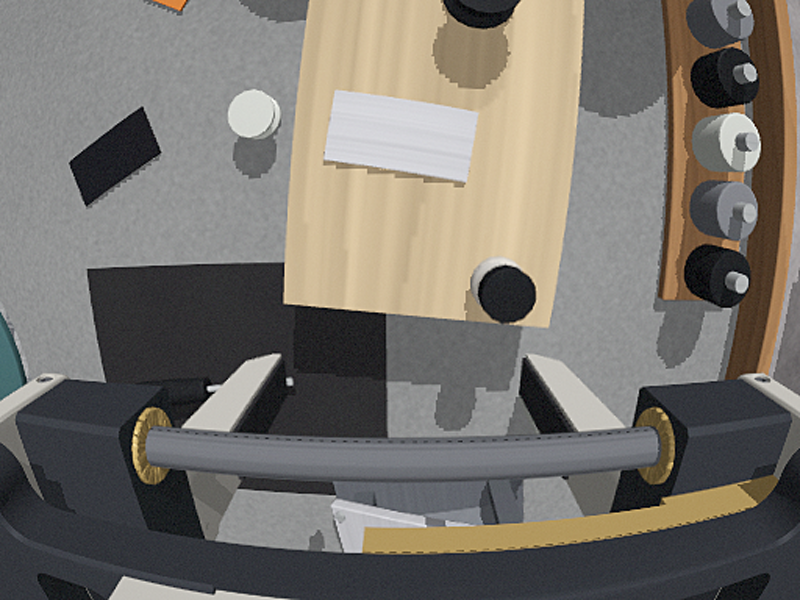

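View pics/w2b.png

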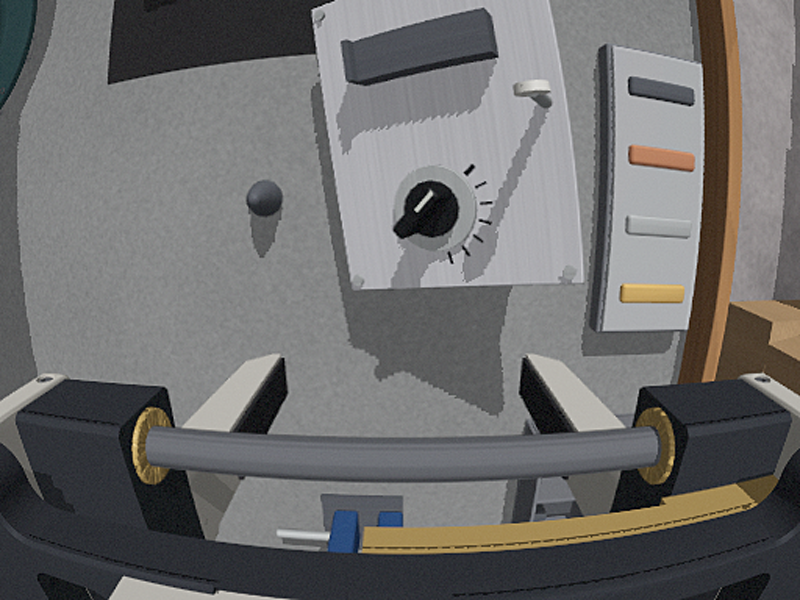

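w1: plate corners at (336,91), (478,112), (466,186), (323,163), the only bright aluminium plate. The black look-alike is at (115,157) and the orange one at (170,3). The riser's front edge is at columns 285–310.
w2: bed at (420,45), guide at (533,88), knob at (428,210). The knob's white line points at the thick zero tick (469,170).

Run:
```python
from h import *
import pickle
s=512/800;Z=[0,0,1]
p,im=pickle.load(open('pics/w1.pkl','rb'));p2,im2=pickle.load(open('pics/w2.pkl','rb'))
# plate by mask
hsv=cv2.cvtColor(im,cv2.COLOR_BGR2HSV)
m=((hsv[...,1]<40)&(hsv[...,2]>165)).astype(np.uint8);m[:, :190]=0;m[:, 330:]=0;m[130:]=0
c=max(cv2.findContours(m,0,1)[0],key=cv2.contourArea);print('area',cv2.contourArea(c))
P=plane(p,c[:,0]+0.0,Z,63,True)
r=cv2.minAreaRect(P[:,:2].astype(np.float32));print('plate rect',r);print(cv2.boxPoints(r))
# riser edges
print('riser', plane(p,np.array([(310,5),(299,100),(290,200),(284,303),(400,313),(550,327)])*s,Z,60,True).round(1).tolist())
for n,px,z in [('spool',(480,5),94),('jar',(507,293),105),('bobbin',(253,114),24)]: print(n,plane(p,np.array([px])*s,Z,z,True).round())
si=optics.camera_params('side');sc=optics.camera_params('scene')
for n,a,b in [('FR',(353,289),(622,470)),('BR',(583,282),(700,372)),('FL',(313,10),(484,385)),('guidetop',(530,88),(612,308))]: print(n,tri([(p2,np.array(a)*s,1),(si,np.array(b)*s,0)]))
cv2.imwrite('pics/w2c.png',cv2.resize(im2[0:190,190:380],(760,760))[:600])
sd,ims=si,optics.read_camera('side')
a=cv2.resize(im2[0:75,200:350],(800,400),interpolation=cv2.INTER_CUBIC)
b=cv2.resize(im2[95:175,240:400][:60],(800,300)) 
cv2.imwrite('pics/bed.png',a)
```

```text
area 4155.0
plate rect ((582.6011352539062, 217.88211059570312), (50.973602294921875, 100.9197006225586), 80.7723159790039)
[[528.7073  200.81679]
 [628.3209  184.6335 ]
 [636.495   234.94743]
 [536.88135 251.13072]]
riser [[518.0, 318.1, 60.0], [511.6, 244.8, 60.0], [504.5, 173.0, 60.0], [496.5, 97.4, 60.0], [582.5, 89.9, 60.0], [696.7, 78.8, 60.0]]
spool [[634. 303.  94.]]
jar [[650. 116. 105.]]
bobbin [[466. 243.  24.]]
FR (array([ 554.77266347, -347.32507992,   55.93187974]), np.float64(1.5873093491858032))
BR (array([ 733.44446704, -322.64798249,  127.90200676]), np.float64(4.4480496055079914))
FL (array([521.68134955, -96.44464529,  54.21711525]), np.float64(1.7980971738381133))
guidetop (array([ 673.1453118 , -196.96583816,  190.201709  ]), np.float64(0.7810972440030065))
```

View pics/w2c.png

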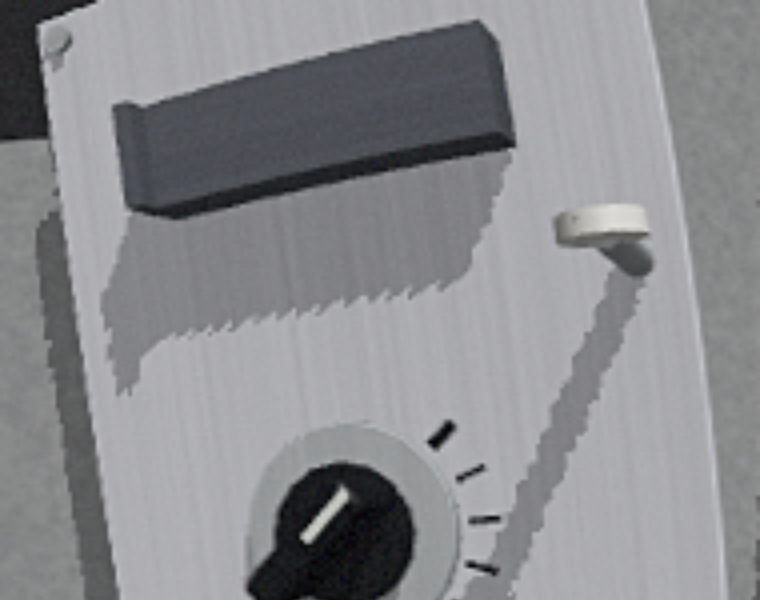

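Run:
```python
from h import *
bot.goto([680,-250,240],tool((1,0,0))); p,im=shot('wrist','w3'); st()
cv2.imwrite('pics/w3c.png',cv2.resize(im[0:140,120:306],(797,600),interpolation=cv2.INTER_CUBIC))
```

```text
3.17 [ 680.1 -249.7  240.3] [[1.0, 0.001, 0.0], [0.0, -0.0, -1.0]] F [-0.6 -0.4  0.6] w 93.2 0.0 q [-0.39  0.22  1.29 -0.    1.63 -0.39]
```

View pics/w3c.png

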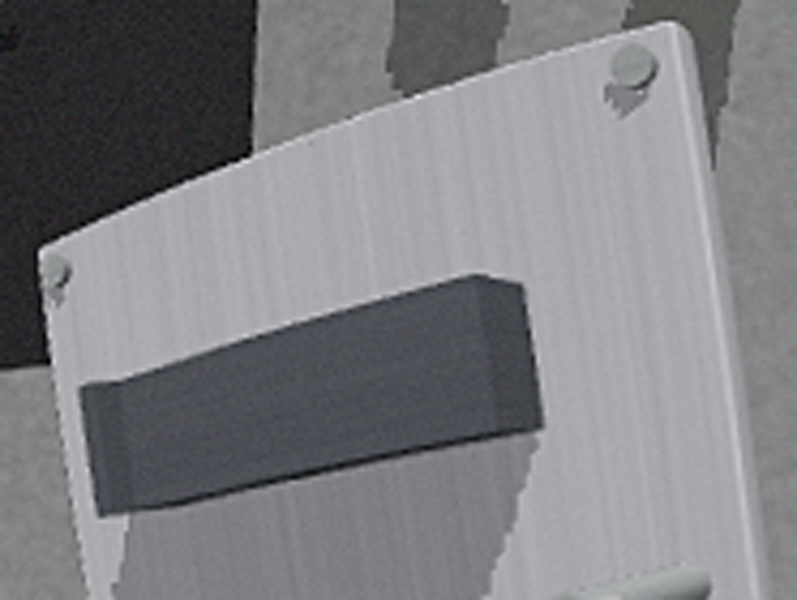

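w3 crop: bed far-end top corners at (477,273) and (497,432), lip outer top corners at (80,386) and (99,516). I fit the seat pose to these corner rays from both views.

Run:
```python
from h import *
import pickle
from scipy.optimize import least_squares
_,i=0,0
p3,_=pickle.load(open('pics/w3.pkl','rb'));p2,_=pickle.load(open('pics/w2.pkl','rb'))
f3=lambda a:(np.array(a)+.5)/4.285+np.array([120,0])-.5
f2=lambda a:(np.array(a)+.5)/4+np.array([190,0])-.5
pts=[((56,17,-1.5),(480,22),(477,273)),((56,-17,-1.5),(500,133),(497,432)),((-56,17,7.5),(115,103),(80,386)),((-56,-17,7.5),(132,207),(99,516))]
for l,a,b in pts: print(l,tri([(p2,f2(a),1),(p3,f3(b),1)]))
def fr(v): return R.from_euler('z',v[3])*R.from_euler('y',-np.deg2rad(25))
def res(v):
    o=[]
    for l,a,b in pts:
        X=fr(v).apply(l)+v[:3]
        for p,px in ((p2,f2(a)),(p3,f3(b))):
            e,d=rays(p,px,1);d=d[0]/np.linalg.norm(d[0]);w=X-e;o+=list(w-d*(w@d))
    return o
r=least_squares(res,[620,-150,120,.13]);v=r.x;print('seat',v.round(2),'rms',np.sqrt(np.mean(r.fun**2)*3))
Rm=fr(v);ex,ey,n=Rm.as_matrix().T
d=n@v[:3]-23.5; print('panel d',d,'n',n)
print('guide pred top',Rm.apply([85,-55,73-23.5])+v[:3])
# knob: white line at 44 above panel, bar far end & ticks
s=512/800
w=plane(p2,f2([(310,540),(346,490)]),n,d+44,True); c=plane(p2,f2([(265,590)]),n,d+36,True)
loc=lambda X:Rm.inv().apply(X-v[:3])
print('line',loc(w).round(1), 'tail',loc(c).round(1))
L=loc(w);dd=L[1]-L[0];print('bar angle ccw from upslope',np.arctan2(dd[1],dd[0]))
t=loc(plane(p2,np.array([(469,170),(481,184),(487,204),(485,222),(476,239),(465,251),(450,257)])*s,n,d,True));print('ticks',t.round(1).tolist())
A=np.c_[2*t[:,:2],np.ones(7)];x=np.linalg.lstsq(A,(t[:,:2]**2).sum(1),rcond=None)[0];print('tick circle centre',x[:2],'angles',np.arctan2(*(t[:,:2]-x[:2]).T[::-1]).round(2))
np.save('seat.npy',v)
```

```text
(56, 17, -1.5) (array([ 656.20435657, -126.69006578,  136.94266966]), np.float64(0.3797293599134395))
(56, -17, -1.5) (array([ 660.54301509, -161.07210153,  139.48314003]), np.float64(0.2543745573151749))
(-56, 17, 7.5) (array([ 552.99700513, -141.58662069,  102.31666017]), np.float64(0.10830719507883568))
(-56, -17, 7.5) (array([ 558.28251714, -175.1959273 ,  103.30147369]), np.float64(0.39770343417621173))
seat [ 6.0780e+02 -1.5074e+02  1.1614e+02  1.3000e-01] rms 0.7009566636123087
panel d -164.36971042999912 n [-0.41887123 -0.05615235  0.90630779]
guide pred top [ 670.72606172 -197.79447761  196.92153197]
line [[  -6.1 -123.5   20.5]
 [   6.2 -111.1   20.5]] tail [[ -25.6 -137.    12.5]]
bar angle ccw from upslope 0.7923318501113612
ticks [[21.2, -99.2, -23.5], [29.2, -110.8, -23.5], [32.1, -126.3, -23.5], [29.0, -139.8, -23.5], [20.4, -152.5, -23.5], [10.5, -161.4, -23.5], [-2.6, -165.6, -23.5]]
tick circle centre [  -8.41459063 -125.73510309] angles [ 0.73  0.38 -0.01 -0.36 -0.75 -1.08 -1.42]
```

Run:
```python
from h import *
c=np.array([582.6,217.9]);a=-0.161;ux=np.array([np.cos(a),np.sin(a)]);uy=np.array([-ux[1],ux[0]])
q=tool([*uy,0]); P=lambda x,z:[*(c+ux*x),z]
bot.set_gripper(26)
bot.goto(P(72,160),q); st()
bot.move_l(P(72,70),speed=120)
z=66; o=telemetry.get_obs();f0=o['contact_force'][2]
while z>58.5:
    z-=1; bot.move_l(P(72,z),speed=25); o=telemetry.get_obs()
    print(z,np.round(o['tcp_pos'][2],2),round(o['contact_force'][2]-f0,1))
    if abs(o['contact_force'][2]-f0)>3: break
zt=o['tcp_pos'][2]
bot.move_l(P(72,zt+1.0),speed=25); st('up')
bot.move_l(P(58,zt+1.0),speed=40); st('near')
bot.move_l(P(-2.5,zt+1.0),speed=40); st('pushed')
bot.move_l(P(6,zt+1.0),speed=60)
bot.move_l(P(6,160),speed=150)
# look: camera is on robot side
bot.goto(P(40,219),q); p,im=shot('wrist','w4'); st()
cv2.imwrite('pics/w4b.png',cv2.resize(im,(800,600)))
```

```text
6.03 [654.1 205.5 160.2] [[0.162, 0.987, -0.0], [0.0, -0.0, -1.0]] F [-0.2 -0.  -0.4] w 26.1 0.0 q [ 0.27  0.16  1.49 -0.    1.49 -1.14]
65 65.03 0.4
64 64.0 -0.2
63 62.9 -0.1
62 61.92 -0.1
61 60.93 0.2
60 60.27 3.4
up 8.78 [653.6 206.4  61.2] [[0.16, 0.987, -0.0], [-0.0, -0.0, -1.0]] F [ 0.6 -0.1 -0. ] w 26.0 0.0 q [ 0.27  0.22  1.58 -0.    1.34 -1.14]
near 9.28 [639.7 208.7  61.4] [[0.16, 0.987, 0.0], [0.0, 0.0, -1.0]] F [0.2 0.7 0.3] w 26.1 0.0 q [ 0.28  0.19  1.61 -0.    1.33 -1.13]
pushed 10.93 [580.2 218.3  61.2] [[0.16, 0.987, -0.0], [-0.0, -0.0, -1.0]] F [ 0.4 -0.3  0.2] w 25.8 0.0 q [ 0.32  0.08  1.74  0.    1.32 -1.09]
 12.46 [621.8 211.4 217.4] [[0.16, 0.987, -0.001], [-0.002, -0.001, -1.0]] F [ 0.4 -0.5  0.2] w 25.7 0.0 q [ 0.29  0.08  1.48  0.    1.58 -1.12]
```

View pics/w4b.png

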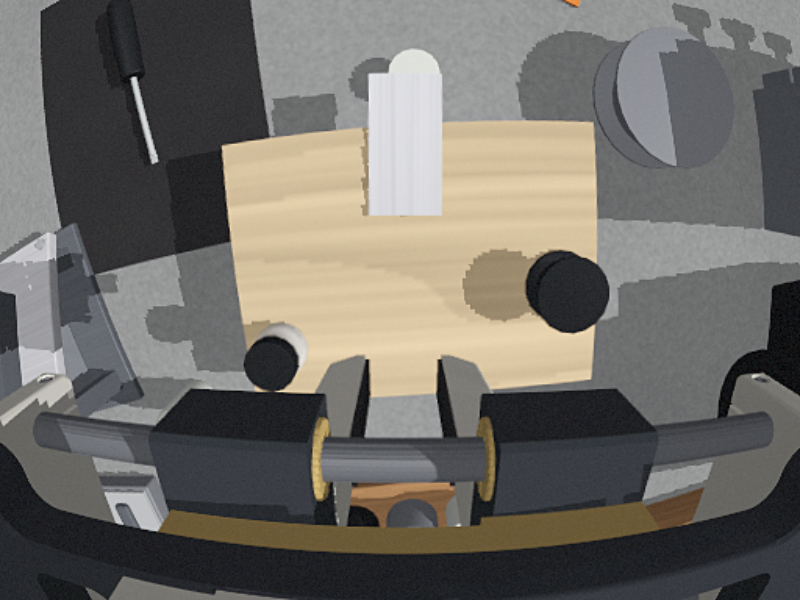

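w4: plate at (368,73) to (441,216), square, about a third beyond the edge (row ~125); bobbin just below its end at (413,65). Pose check and pinch next.

Run:
```python
from h import *
import pickle
p,im=pickle.load(open('pics/w4.pkl','rb'));s=512/800
C=plane(p,np.array([(368,73),(441,73),(441,216),(368,216)])*s,[0,0,1],63,True)[:,:2]
print(C.round(1).tolist()); c=C.mean(0);u=(C[2]+C[3]-C[0]-C[1]);L=np.linalg.norm(u)/2;a=np.arctan2(u[1],u[0])
E=plane(p,np.array([(300,132),(520,121)])*s,[0,0,1],60,True)[:,:2]
print('centre',c,'yaw',a,'L',L,'W',np.linalg.norm(C[1]-C[0]),'edge',E)
ux=np.array([np.cos(a),np.sin(a)]);uy=np.array([-ux[1],ux[0]])
# overhang from known riser frame
re=np.array([509.6,231.7]);rx=np.array([np.cos(-.096),np.sin(-.096)])
print('overhang',-(c-50*ux-re)@rx)
v=np.load('seat.npy');Rm=R.from_euler('z',v[3])*R.from_euler('y',-np.deg2rad(25));ex,ey,n=Rm.as_matrix().T
qb=tool(ey,-n)
for l in ([-28,0,40],[-32,0,-17]): print(bot.ik(Rm.apply(l)+v[:3],qb))
np.save('plate.npy',[*c,a])
# selector poses from both tool turns
for sg in (1,-1):
  for ph in (.70,-.70):
    d=ey*np.cos(ph)-ex*np.sin(ph)
    print(sg,ph,bot.ik(Rm.apply([-8.4,-125.6,-23.5+32+4-19])+v[:3],tool(sg*d,-n)))
```

```text
[[468.0, 211.2], [476.0, 260.6], [575.8, 244.6], [567.7, 194.7]]
centre [521.89042087 227.80063232] yaw -0.16159156624648877 L 101.03387618979521 W 50.07859106682727 edge [[500.04402735 157.31819298]
 [516.38126943 310.93135067]]
overhang 37.284887550587804
[-0.42988689 -0.29222192  1.99649721  0.25924673  1.07606836 -2.21578096]
[-0.40755453 -0.20525771  2.0158862   0.26736537  0.96767013 -2.22337521]
1 0.7 None
1 -0.7 [-0.58047623 -0.03078537  1.82422436  0.32786846  1.03363383 -1.70859233]
-1 0.7 [-0.58047623 -0.03078537  1.82422436  0.32786846  1.03363383  0.03300032]
-1 -0.7 [-0.58047623 -0.03078537  1.82422436  0.32786846  1.03363383  1.43300032]
```

Run:
```python
from h import *
cx,cy,a=np.load('plate.npy');c=np.array([cx,cy]);ux=np.array([np.cos(a),np.sin(a)]);uy=np.array([-ux[1],ux[0]])
q=tool([*uy,0]); g=c-31*ux
bot.set_gripper(75)
bot.goto([*g,110],q)
bot.move_l([*g,45],speed=100); st('down')
bot.set_gripper(40,40); st('grip')
bot.move_l([*g,50],speed=30); st('lift5')
bot.move_l([*g,140],speed=100); st('lift')
v=np.load('seat.npy');Rm=R.from_euler('z',v[3])*R.from_euler('y',-np.deg2rad(25));ex,ey,n=Rm.as_matrix().T
bot.goto([540,-30,240],q)
bot.goto(Rm.apply([-27,0,60])+v[:3],tool(ey,-n)); st('above')
p,im=shot('side','s5'); p2,im2=shot('scene','c5'); 
x=cv2.resize(im[150:320,250:476],(400,300),interpolation=cv2.INTER_CUBIC);y=cv2.resize(im2[150:320,100:326],(400,300),interpolation=cv2.INTER_CUBIC)
cv2.imwrite('pics/s5b.png',np.hstack([x,y]))
```

```text
down 14.92 [491.7 232.9  45.5] [[0.161, 0.987, 0.0], [0.001, 0.0, -1.0]] F [0.6 0.2 0.1] w 75.0 0.0 q [ 0.4  -0.07  1.92 -0.    1.29 -1.01]
grip 15.48 [491.4 232.8  45.1] [[0.161, 0.987, 0.0], [0.0, 0.0, -1.0]] F [-0.   0.6  0.8] w 48.6 40.0 q [ 0.4  -0.07  1.92  0.    1.29 -1.01]
lift5 15.8 [491.4 232.8  50.2] [[0.161, 0.987, 0.0], [0.0, 0.0, -1.0]] F [ 0.7 -0.  -0.2] w 48.5 40.0 q [ 0.4  -0.07  1.91 -0.    1.3  -1.01]
lift 16.85 [491.  232.7 139.2] [[0.161, 0.987, -0.001], [-0.001, -0.0, -1.0]] F [ 0.9 -0.1 -1.5] w 49.0 40.0 q [ 0.4  -0.14  1.82 -0.    1.46 -1.01]
above 18.66 [ 558.7 -156.3  159.6] [[-0.133, 0.991, 0.001], [0.418, 0.057, -0.907]] F [-0.5 -0.4 -0.3] w 48.8 40.0 q [-0.44 -0.32  1.99  0.26  1.12 -2.21]
```

View pics/s5b.png

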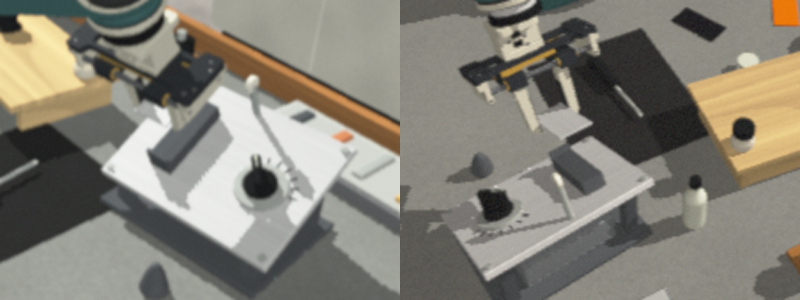

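The plate is held level with the tool and roughly parallel above the bed. Lowering it with force feedback.

Run:
```python
from h import *
v=np.load('seat.npy');Rm=R.from_euler('z',v[3])*R.from_euler('y',-np.deg2rad(25));ex,ey,n=Rm.as_matrix().T
P=lambda x,z:Rm.apply([x,0,z])+v[:3]
loc=lambda:(Rm.inv().apply(telemetry.get_obs()['tcp_pos']-v[:3]))
def F(): return Rm.inv().apply(np.mean([telemetry.get_obs()['contact_force']],0))
bot.move_l(P(-27,-8),speed=80); bot.dwell(.2); f0=F(); print('f0',f0.round(1),loc().round(2))
z=-12.
while z>-19.5:
    bot.move_l(P(-27,z),speed=20); f=F()-f0; print('z',z,loc().round(2),f.round(1))
    if f[2]>3: break
    z-=1
x=-27.5
while x>-34.5:
    bot.move_l(P(x,z),speed=20); f=F()-f0; print('x',x,loc().round(2),f.round(1))
    if f[0]>5: break
    x-=1
st()
```

```text
f0 [ 0.2  0.6 -0.8] [-26.7   -0.14  -7.51]
z -12.0 [-27.12   0.05 -12.19] [-0.4 -0.7  0.4]
z -13.0 [-2.701e+01  1.000e-02 -1.304e+01] [-0.7  0.3  0.4]
z -14.0 [-27.02   0.   -14.05] [-0.5 -0.7  0.3]
z -15.0 [-2.704e+01  2.000e-02 -1.508e+01] [-0.8 -0.1 -0.1]
z -16.0 [-26.89  -0.03 -15.92] [-0.2  0.1  2.4]
z -17.0 [-26.78  -0.09 -16.11] [-7.4  2.3 19.3]
x -27.5 [-26.77  -0.08 -16.04] [-3.   2.5 15.6]
x -28.5 [-27.38  -0.24 -16.02] [-0.5  0.6 11.3]
x -29.5 [-28.22  -0.34 -16.  ] [2.1 0.2 9. ]
x -30.5 [-29.17  -0.39 -15.98] [2.2 0.1 9.1]
x -31.5 [-30.2   -0.39 -16.03] [ 2.7 -1.6  9. ]
x -32.5 [-31.14  -0.44 -15.98] [ 3.  -1.4  9.1]
x -33.5 [-31.31  -0.49 -15.87] [ 9.5 -0.5  1.6]
 23.31 [ 586.4 -154.1   88.5] [[-0.132, 0.991, -0.001], [0.423, 0.055, -0.904]] F [8.3 1.2 4.8] w 48.6 40.0 q [-0.41 -0.21  2.02  0.27  0.97 -2.23]
```

Run:
```python
from h import *
v=np.load('seat.npy');Rm=R.from_euler('z',v[3])*R.from_euler('y',-np.deg2rad(25));ex,ey,n=Rm.as_matrix().T
P=lambda x,z:Rm.apply([x,0,z])+v[:3]
bot.move_l(P(-31.8,-16),speed=10); st('relax')
bot.set_gripper(80); 
bot.move_l(P(-31,70),speed=120); st('up')
bot.goto([600,-330,290],tool((1,0,0)) if bot.ik([600,-330,290],tool((1,0,0))) is not None else None)
p,im=shot('wrist','w6'); st()
cv2.imwrite('pics/w6c.png',cv2.resize(im[0:190,190:380],(600,600),interpolation=cv2.INTER_CUBIC))
```

```text
relax 23.66 [ 586.3 -153.8   88.7] [[-0.133, 0.991, -0.0], [0.42, 0.056, -0.906]] F [ 4.3 -0.9  3.8] w 48.3 40.0 q [-0.41 -0.21  2.01  0.27  0.97 -2.22]
up 25.23 [ 550.5 -158.3  165.6] [[-0.133, 0.991, 0.0], [0.418, 0.056, -0.907]] F [-0.4  0.2  0.1] w 79.9 0.0 q [-0.45 -0.34  1.99  0.26  1.13 -2.22]
 26.77 [ 599.9 -329.7  289.6] [[1.0, 0.001, -0.0], [-0.0, 0.0, -1.0]] F [-0.1 -0.9 -0.4] w 80.1 0.0 q [-0.54  0.13  1.32  0.    1.7  -0.54]
```

View pics/w6c.png

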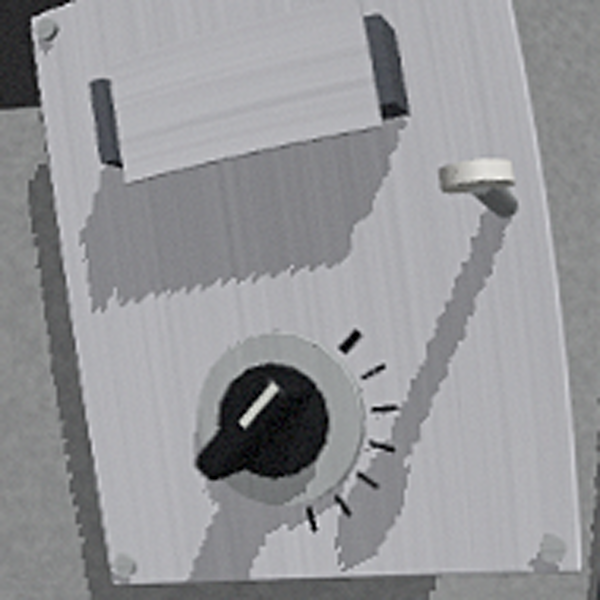

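w6: the plate lies straight on the bed, its lower end at the lip (column ~110) and the dark bed end showing at (390,65). The selector still points at zero (350,342). Now the selector.

Run:
```python
from h import *
v=np.load('seat.npy');Rm=R.from_euler('z',v[3])*R.from_euler('y',-np.deg2rad(25));ex,ey,n=Rm.as_matrix().T
K=np.array([-8.4,-125.6]);P=lambda h:Rm.apply([*K,h-23.5])+v[:3]
q=lambda ph:tool(-(ey*np.cos(ph)-ex*np.sin(ph)),-n)
bot.set_gripper(45)
bot.goto(P(90),q(.70)); bot.move_l(P(17.5),speed=100); st('at')
bot.set_gripper(5,25); o=st('grip'); print(o['ft_torque'].round(2))
j=np.array(bot.ik(P(17.5),q(.70)));print(j)
for k in range(1,8):
    j[5]=bot.ik(P(17.5),q(.70-.2*k))[5]; bot.move_joints(j)
    o=telemetry.get_obs();print(k,o['joints'][5].round(3),o['ft_torque'].round(2),o['contact_force'].round(1))
bot.dwell(.3);print(telemetry.get_obs()['joints'][5])
bot.set_gripper(45); bot.move_l(P(100),speed=120); st('up')
bot.goto([600,-330,290],tool((1,0,0)))
p,im=shot('wrist','w7'); st()
cv2.imwrite('pics/w7c.png',cv2.resize(im[0:190,150:405],(800,596),interpolation=cv2.INTER_CUBIC))
d=n@v[:3]-23.5
```

```text
at 29.1 [ 619.6 -276.   107.8] [[0.68, -0.68, 0.273], [0.419, 0.056, -0.906]] F [0.3 0.6 0.6] w 44.9 0.0 q [-0.58 -0.03  1.82  0.33  1.03  0.03]
grip 29.73 [ 618.4 -274.8  106.7] [[0.682, -0.68, 0.269], [0.416, 0.059, -0.907]] F [-15.5   9.2   7.4] w 11.9 25.0 q [-0.58 -0.03  1.83  0.33  1.04  0.03]
[1.54 2.25 0.88]
[-0.58071778 -0.03151784  1.82416712  0.32779664  1.03445734  0.03303665]
1 0.234 [1.64 2.33 0.83] [-14.6   9.7   6.5]
2 0.434 [1.7  2.39 0.88] [-16.3   9.7   7.3]
3 0.634 [1.73 2.31 0.88] [-16.4  10.5   6.8]
4 0.834 [1.85 2.3  0.94] [-14.7  10.1   7.2]
5 1.034 [1.86 2.25 0.78] [-15.1  10.2   6.9]
6 1.234 [1.83 2.28 0.97] [-14.9   8.8   7.2]
7 1.434 [1.9  2.26 0.96] [-15.1  10.5   7.6]
1.4330296746079938
up 33.76 [ 584.8 -280.4  181.1] [[-0.477, -0.835, -0.272], [0.418, 0.057, -0.907]] F [-0.  -0.5 -0.5] w 45.1 0.0 q [-0.62 -0.14  1.8   0.32  1.17  1.44]
 35.53 [ 599.9 -329.9  289.6] [[1.0, -0.001, -0.0], [-0.0, 0.0, -1.0]] F [0.7 1.1 0.5] w 45.0 0.0 q [-0.54  0.13  1.31  0.    1.7  -0.54]
```

View pics/w7c.png

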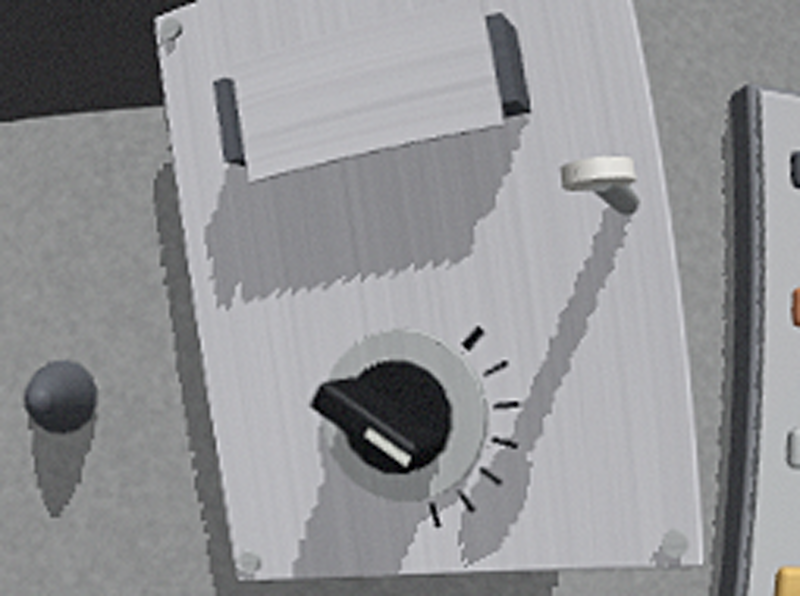

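Run:
```python
from h import *
import pickle
p,im=pickle.load(open('pics/w7.pkl','rb'))
v=np.load('seat.npy');Rm=R.from_euler('z',v[3])*R.from_euler('y',-np.deg2rad(25));n=Rm.as_matrix()[:,2];d=n@v[:3]-23.5
L=Rm.inv().apply(plane(p,np.array([(366,433),(409,463)])/3.137+[150,0],n,d+44,True)-v[:3]);e=L[1]-L[0]
th=.70-np.arctan2(e[1],e[0]);print(L.round(1),'selector angle',th)
if 1.25<th<1.55: print(job.finish_job())
```

```text
[[  -7.7 -128.    20.5]
 [   6.9 -139.7   20.5]] selector angle 1.3783079071109463
the job is handed in; nothing more can be done
None
```

The job is handed in: the plate lies straight on the bed against the lip and has been let go, and the selector measures 1.38 rad in the last picture, which is the fourth click (1.40); the last move ended at about 35.5 s of the 67 s allowed.

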